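# Try rotor sleeves on a gauge pin and sort them

### The arm

A 7-joint arm with a two-finger parallel gripper is mounted at the origin on a cart in front of the work surface, level with it; the furniture and walls round the work are solid. World frame = base frame: x ahead of the robot, y to its left, z up, the work surface at z = 0. Lengths are in m, angles in degrees, forces in N, time in s.
With the tool pointing down it reaches from about 0.425 to 0.825 m from the base axis. Payload 3.6 kg.
Tool frame: the origin (TCP) lies midway between the tips of the shut fingers; the grasp point (between the pads) lies 19 mm behind it; z points along the fingers, y is the line along which they close (so a half turn about z gives the same grasp; the last joint's range is limited). The gripper opens to 93 mm and grips with 3 to 60 N. Pads are 15 mm wide; open, the fingers measure 128 mm over their backs; the gripper's body (75 mm by 188 mm) begins 65 mm behind the grasp point.
Start: joints at [-73.195, 35.231, -0.722, 81.555, 0.464, 63.22, -2.315], TCP at [0.204, 0.617, 0.19] pointing down, gripper open.
Joint ranges: [-178.69, 178.69], [-17.37, 117.87], [-77.05, 75.6], [15.02, 138.74], [-78.02, 258.01], [0.78, 113.62], [-162.83, 162.83]. Speed limits (degrees/s): [159.86, 159.86, 180, 180, 180, 180, 180].

### API

Orientations are given as a 3x3 rotation matrix whose columns are the frame's x, y, z axes.
In Python, from plant import move_ptp, move_straight, goto_joints, command_gripper, wait, inverse_kinematics, read_camera, PlanningError, sign_off, spot_in, get_time, get_qpos, get_qvel, get_joint_efforts, get_ee_pos, get_orientation, get_ft_force, get_torque, get_grip_width, get_grasp_force gives the robot as it stands. Calls block until the motion is done:
- move_ptp(position, orientation): joint-space move of the TCP to a pose.
- move_straight(position, rot=None, feed=0.15): straight line of the TCP; rot=None keeps the orientation; feed is the mean speed in m/s.
- goto_joints(angles): joint-space move.
- command_gripper(opening): finger opening in m; the grip force is fixed at half the most; returns when the fingers have stopped.
- wait(seconds).
- inverse_kinematics(position, orientation): joint angles nearest the present ones, or None.
- read_camera(name): name is "scene" or "top" or "wrist"; returns a dict with "img" (400x640x3 uint8, red, green, blue), "camera_matrix" (3x3 intrinsics, pixels), "k1" (the pictures are not rectified: a ray, as slopes to the right and down, at radius r is drawn at 1 + k1 r^2 times it, then the intrinsics apply), "position" and "rotation" of the camera in the world. Camera axes: x right, y down, z forward; pixel columns grow to the right and rows downward; lengths in m; the calibration is good to about 2 mm. A picture is of the moment at which its call begins. There is no depth.
A pose or a line that the arm cannot do raises PlanningError and nothing moves.
- sign_off(): hands the job in; it is judged then, once.
Trained networks look in a picture, given as the dict that the camera call returned (one of the last four; its "shot" number tells which), for a name from the list of things; names that differ only in an ending like _2 or _b are one class to them, and where a whole thing is asked for, a point or a joint stands for the part that bears it (a point fixed in the world has none). Each returns a list of dicts, best first, with "score" (0 to 1); they miss things now and then, are a little off and sometimes report something else, mostly with a low value. They report only what shows in the picture. A call takes as long as a camera call. They do not tell look-alikes from the thing itself.
- spot_in(label, picture): "location" ([column, row] in pixels, amid what is visible of it).
Readings, each from a call of its own:
- get_time(): time.
- get_qpos(): joint angles.
- get_qvel(): joint speeds.
- get_joint_efforts(): joint torques, N m.
- get_ee_pos(): TCP position.
- get_orientation(): TCP orientation.
- get_ft_force(): force on the tool from outside, world axes, zero at the start.
- get_torque(): the same for the moment, N m.
- get_grip_width(): finger opening in m.
- get_grasp_force(): force on a finger pad.
Only numpy, scipy, OpenCV 4.12 (cv2) and the standard library are available. Lean on these libraries where they do the work, as an engineer would, in place of code of your own. Each camera call takes 0.05 s, during which the arm holds its last target. There are 200 camera calls.

### The job

Try both white octagonal sleeves, one at a time, on the level steel gauge pin: slide the sleeve along the pin as far as it will go without forcing it and let it stay there a moment, then draw it off and lay it on its side in a tray, the green tray if it went right up to the blue shoulder, the red tray if it stopped short. Sort the first sleeve before you move the second, and leave the timer, the small jar and the bottle with the blue cap where they stand.

Things in the scene. Friction and masses are not known exactly. Their poses are not given: they have to be found in the camera images.
- sleeve_1: White plastic tube lying on its side, octagonal outside, 40 mm across flats, 80 mm long, open at both (like) ends, mouths 24 mm wide, 0.12 kg. The two sleeves look the same; a narrow place may be hidden halfway along the bore: only a trial tells. Origin: on the tube's axis, midway (20 mm above what it lies on). x axis: along the tube.
- sleeve_2: White plastic tube lying on its side, octagonal outside, 40 mm across flats, 80 mm long, open at both (like) ends, mouths 24 mm wide, 0.12 kg. The two sleeves look the same; a narrow place may be hidden halfway along the bore: only a trial tells. Origin: on the tube's axis, midway (20 mm above what it lies on). x axis: along the tube.
- gauge: Stand fixed to the bench: aluminium base plate 115 x 70 x 12 mm, blue upright block (26 mm thick, 56 wide, top at 107) and a level steel pin toward the stand's -x. Origin: on the underside, 30 mm before the blue shoulder face; x axis: along the pin, tip to block; z up. A sleeve fully home has its centre at x = -10, z = 80 mm; one with a narrow place stops 27 mm short of that.
- pin_tip (a point): Centre of the pin's tip. The pin is 20 mm thick, its axis 80 mm above the bench; the last 10 mm taper to 13 mm at the tip.
- pin_shoulder (a point): Where the pin's axis meets the blue shoulder face, 62 mm from the tip.
- green_tray: Green plastic tray, fixed to the bench, open above, 130 (its x) x 170 (its y) x 30 mm high, walls and floor 4 mm thick. Origin: centre of its underside; z up. Takes the sleeves that went fully home on the pin.
- red_tray: Red plastic tray, fixed to the bench, open above, 130 (its x) x 170 (its y) x 30 mm high, walls and floor 4 mm thick. Origin: centre of its underside; z up. Takes the sleeves that stopped short.
- timer: White timer, 62 x 66 x 18 mm. Bystander; leave it alone. Origin: centre of its underside.
- jar_small: Small jar with a white lid and orange contents, 44 mm across, 50 mm high. Bystander; leave it alone. Origin: centre of its underside.
- bottle_clear: White bottle with a blue cap, 56 mm across, 120 mm high. Bystander; leave it alone. Origin: centre of its underside.
Things that resemble listed ones, but are neither listed nor needed, are in the scene too. Leave any pink or purple look-alike of the sleeve_1 alone.

How it is judged (in metres and radians):
On the way, in this order (a step that is already met when the one before it is completed fails the run):
1. one sleeve is on the pin as far as it goes (within 5 mm), the other not yet moved ((((x of sleeve_1 in the frame of gauge above -0.015 m and y of sleeve_1 in the frame of gauge between -0.008 and 0.008 m and z of sleeve_1 in the frame of gauge between 0.072 and 0.088 m and angle between the x axis of sleeve_1 and the x axis of gauge, either way round below 0.12 rad) and distance of sleeve_2 from where it was at the start of the episode below 0.03 m) or ((x of sleeve_2 in the frame of gauge above -0.043 m and y of sleeve_2 in the frame of gauge between -0.008 and 0.008 m and z of sleeve_2 in the frame of gauge between 0.072 and 0.088 m and angle between the x axis of sleeve_2 and the x axis of gauge, either way round below 0.12 rad) and distance of sleeve_1 from where it was at the start of the episode below 0.03 m))), for 0.2 s.
2. that sleeve lies in its tray, the other not yet moved ((((x of sleeve_1 in the frame of green_tray between -0.045 and 0.045 m and y of sleeve_1 in the frame of green_tray between -0.065 and 0.065 m and z of sleeve_1 in the frame of green_tray below 0.035 m and angle between sleeve_1's own x axis and vertical between 1.4 and 1.75 rad and linear speed of sleeve_1 below 0.03 m/s) and distance of sleeve_2 from where it was at the start of the episode below 0.03 m) or ((x of sleeve_2 in the frame of red_tray between -0.045 and 0.045 m and y of sleeve_2 in the frame of red_tray between -0.065 and 0.065 m and z of sleeve_2 in the frame of red_tray below 0.035 m and angle between sleeve_2's own x axis and vertical between 1.4 and 1.75 rad and linear speed of sleeve_2 below 0.03 m/s) and distance of sleeve_1 from where it was at the start of the episode below 0.03 m))), for 0.2 s.
3. the other sleeve is on the pin as far as it goes (within 5 mm) ((((x of sleeve_1 in the frame of green_tray between -0.045 and 0.045 m and y of sleeve_1 in the frame of green_tray between -0.065 and 0.065 m and z of sleeve_1 in the frame of green_tray below 0.035 m and angle between sleeve_1's own x axis and vertical between 1.4 and 1.75 rad and linear speed of sleeve_1 below 0.03 m/s) and (x of sleeve_2 in the frame of gauge above -0.043 m and y of sleeve_2 in the frame of gauge between -0.008 and 0.008 m and z of sleeve_2 in the frame of gauge between 0.072 and 0.088 m and angle between the x axis of sleeve_2 and the x axis of gauge, either way round below 0.12 rad)) or ((x of sleeve_2 in the frame of red_tray between -0.045 and 0.045 m and y of sleeve_2 in the frame of red_tray between -0.065 and 0.065 m and z of sleeve_2 in the frame of red_tray below 0.035 m and angle between sleeve_2's own x axis and vertical between 1.4 and 1.75 rad and linear speed of sleeve_2 below 0.03 m/s) and (x of sleeve_1 in the frame of gauge above -0.015 m and y of sleeve_1 in the frame of gauge between -0.008 and 0.008 m and z of sleeve_1 in the frame of gauge between 0.072 and 0.088 m and angle between the x axis of sleeve_1 and the x axis of gauge, either way round below 0.12 rad)))), for 0.2 s.
At the end, for the whole second after the job is handed in: The sleeve that went fully home lies on its side at rest on the floor of the green tray and the one that stopped short on the floor of the red tray: centre within 45 mm (tray x) and 65 mm (tray y) of the tray's middle and below 35 mm, its axis within 10 degrees of level (x of sleeve_1 in the frame of green_tray between -0.045 and 0.045 m and y of sleeve_1 in the frame of green_tray between -0.065 and 0.065 m and z of sleeve_1 in the frame of green_tray below 0.035 m and angle between sleeve_1's own x axis and vertical between 1.4 and 1.75 rad and linear speed of each of sleeve_1, sleeve_2 below 0.03 m/s and x of sleeve_2 in the frame of red_tray between -0.045 and 0.045 m and y of sleeve_2 in the frame of red_tray between -0.065 and 0.065 m and z of sleeve_2 in the frame of red_tray below 0.035 m and angle between sleeve_2's own x axis and vertical between 1.4 and 1.75 rad); the robot touches nothing.
It fails at once if a sleeve is forced on the gauge (more than 45 N) (contact force between any of sleeve_1, sleeve_2 and gauge above 45 N).
It fails at once if the timer, the small jar or the bottle is moved by more than 30 mm (distance of any of timer, jar_small, bottle_clear from where it was at the start of the episode above 0.03 m).
It also fails if it takes over 69 s, if anything falls off the work surface, if the arm or the gripper's body presses on something with over 40 N, if the wrist force passes 120 N, or if a joint passes its speed limit or range.

## Working session

There is one attempt and no reset: what is moved stays moved. The work goes in short steps, each a Python script; the robot and the scene stay as the last script left them, time stands still between calls to the robot, and variables do not carry over. Pictures are saved under pics/ and viewed, at most 10 in all, crops included, and the job is handed in when it is done.

```bash
mkdir -p pics
cat > h.py <<'E'
import numpy as np, cv2
from plant import *
def save(p,n): cv2.imwrite(f'pics/{n}.png',p['img'][:,:,::-1])
def ray(p,uv):
    K=p['camera_matrix']; d=np.array([(uv[0]-K[0][2])/K[0][0],(uv[1]-K[1][2])/K[1][1]])
    s=d.copy()
    for _ in range(20): s=d/(1+p['k1']*(s@s))
    return np.array(p['rotation'])@np.array([s[0],s[1],1.])
def onz(p,uv,z):
    r=ray(p,uv); c=np.array(p['position']); return c+r*(z-c[2])/r[2]
def proj(p,X):
    v=np.array(p['rotation']).T@(np.array(X)-p['position']); s=v[:2]/v[2]; s=s*(1+p['k1']*(s@s))
    K=p['camera_matrix']; return np.array([K[0][0]*s[0]+K[0][2],K[1][1]*s[1]+K[1][2]])
E
python3 - <<'E'
from h import *
for n in ('top','scene'):
    p=read_camera(n); save(p,n+'0'); print(n,np.round(p['position'],3),np.round(p['rotation'],3).tolist(),p['k1'],p['camera_matrix'])
    for l,z in (('sleeve_1',.02),('gauge',.05),('pin_tip',.08),('pin_shoulder',.08),('green_tray',.0),('red_tray',.0),('timer',.02),('jar_small',.05),('bottle_clear',.1)):
        for d in spot_in(l,p)[:6]: print(l,round(d['score'],2),np.round(d['location']),np.round(onz(p,d['location'],z),3))
print(get_time())
E
```

```text
top [0.387 0.278 1.492] [[-0.005, -0.99, 0.142], [-1.0, 0.004, -0.006], [0.006, -0.142, -0.99]] -0.01746268170070716 [[443.77899381   0.         319.13103116]
 [  0.         443.77899381 200.89364794]
 [  0.           0.           1.        ]]
sleeve_1 0.79 [244. 223.] [0.526 0.521 0.02 ]
sleeve_1 0.67 [206. 217.] [0.546 0.646 0.02 ]
sleeve_1 0.52 [353. 241.] [0.465 0.157 0.02 ]
gauge 0.83 [360. 190.] [0.631 0.133 0.05 ]
pin_tip 0.61 [363. 192.] [0.619 0.128 0.08 ]
pin_shoulder 0.59 [360. 190.] [0.623 0.136 0.08 ]
green_tray 0.61 [306. 202.] [0.596 0.314 0.   ]
red_tray 0.62 [297. 251.] [0.432 0.343 0.   ]
timer 0.84 [378. 153.] [0.764 0.069 0.02 ]
timer 0.36 [331. 153.] [0.764 0.229 0.02 ]
bottle_clear 0.74 [329. 151.] [0.75  0.236 0.1  ]
scene [0.157 1.092 0.629] [[-0.879, -0.251, 0.405], [-0.476, 0.448, -0.757], [0.009, -0.858, -0.513]] 0.0033106004732628732 [[384.50131044   0.         313.39447465]
 [  0.         384.50131044 191.16525181]
 [  0.           0.           1.        ]]
sleeve_1 0.92 [389. 184.] [0.449 0.037 0.02 ]
sleeve_1 0.83 [290. 271.] [0.515 0.534 0.02 ]
sleeve_1 0.76 [366. 199.] [0.479 0.158 0.02 ]
sleeve_1 0.76 [251. 300.] [0.539 0.648 0.02 ]
sleeve_1 0.5 [408. 175.] [ 0.412 -0.055  0.02 ]
gauge 0.62 [321. 178.] [0.631 0.159 0.05 ]
gauge 0.5 [298. 170.] [0.722 0.142 0.05 ]
pin_tip 0.76 [322. 176.] [0.61  0.194 0.08 ]
pin_shoulder 0.78 [320. 180.] [0.603 0.217 0.08 ]
green_tray 0.72 [300. 218.] [0.615 0.313 0.   ]
red_tray 0.95 [351. 240.] [0.448 0.337 0.   ]
timer 0.74 [302. 169.] [0.744 0.081 0.02 ]
jar_small 0.63 [271. 197.] [0.703 0.326 0.05 ]
bottle_clear 0.8 [272. 173.] [0.728 0.28  0.1  ]
1.0
```

Run:
```python
import cv2
a=cv2.imread('pics/top0.png')[110:300,170:430]; cv2.imwrite('pics/top0c.png',cv2.resize(a,None,fx=3,fy=3,interpolation=cv2.INTER_CUBIC))
a=cv2.imread('pics/scene0.png')[130:350,180:480];cv2.imwrite('pics/scene0c.png',cv2.resize(a,None,fx=2.6,fy=2.6,interpolation=cv2.INTER_CUBIC))
```

```text
(no output)
```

View pics/top0c.png

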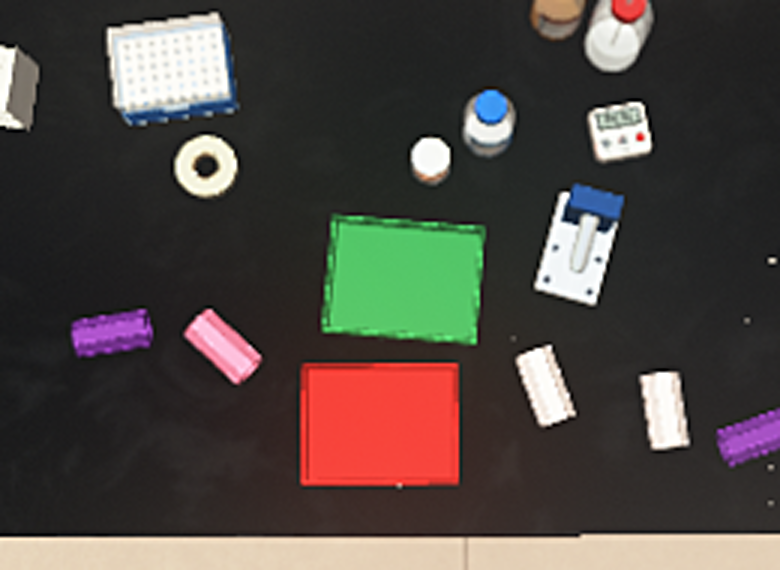

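View pics/scene0c.png

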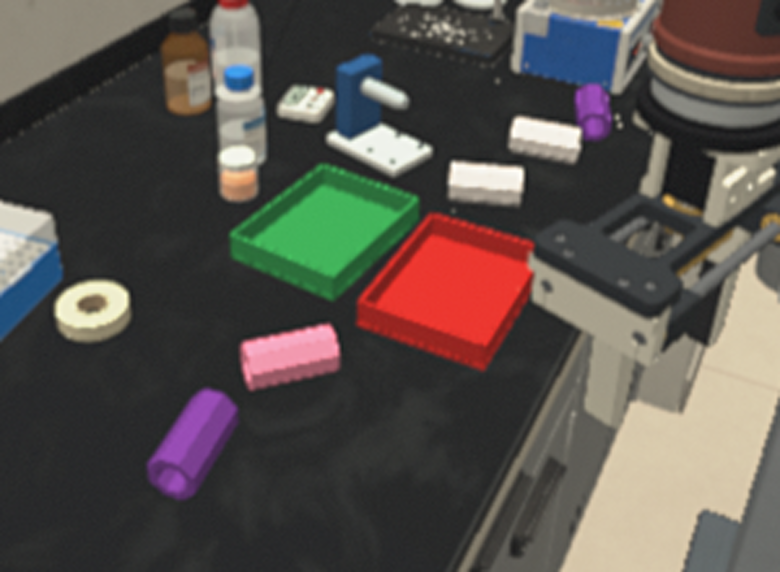

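The top picture shows the two white sleeves near full-image (352,239) and (392,247). The gauge is at (363,190) with its pin pointing toward the robot. The trays are at (305,203) and (297,251). The scene view agrees. Next I'll look closer with the wrist camera.

```bash
cat >> h.py <<'E'
def R(yaw):
    "tool down, tool x axis at yaw (deg), closing line across it"
    c,s=np.cos(np.radians(yaw)),np.sin(np.radians(yaw)); return np.array([[c,s,0],[s,-c,0],[0,0,-1.]])
E
python3 - <<'E'
from h import *
print(np.round(get_orientation(),2).tolist())
P=np.array([.53,.11,.30])
best=None
for y in (0,180):
    q=inverse_kinematics(P,R(y)); print(y,None if q is None else np.round(q))
    if q is not None and (best is None or abs(q[6])<best[0]): best=(abs(q[6]),y)
y=best[1]; move_ptp(P,R(y)); wait(.2)
p=read_camera('wrist'); save(p,'w0'); print(y,p['position'],np.round(p['rotation'],3).tolist(),p['k1'],p['camera_matrix'])
import pickle; pickle.dump(p,open('w0.pkl','wb'))
for l,z in (('sleeve_1',.02),('gauge',.05),('pin_tip',.08),('pin_shoulder',.08)):
    for d in spot_in(l,p)[:4]: print(l,round(d['score'],2),np.round(d['location']),np.round(onz(p,d['location'],z),3))
print(get_time(),get_ee_pos())
E
```

```text
[[-0.95, 0.31, -0.0], [0.31, 0.95, -0.0], [0.0, -0.0, -1.0]]
0 [-44.  25.  47.  90. -19.  73. -84.]
180 [-20.  20.   9.  90.  -3.  70.  79.]
180 [0.44714898 0.11118452 0.49526707] [[-0.001, 0.955, 0.297], [1.0, 0.001, 0.001], [0.001, 0.297, -0.955]] 0.014075012940635954 [[282.32799635   0.         314.18267966]
 [  0.         282.32799635 195.23205959]
 [  0.           0.           1.        ]]
sleeve_1 0.95 [350. 125.] [0.474 0.171 0.02 ]
sleeve_1 0.94 [560. 154.] [0.522 0.523 0.02 ]
sleeve_1 0.68 [202.  89.] [ 0.42  -0.064  0.02 ]
sleeve_1 0.64 [621. 164.] [0.539 0.627 0.02 ]
gauge 0.68 [321. 222.] [0.633 0.123 0.05 ]
pin_tip 0.8 [322. 223.] [0.623 0.125 0.08 ]
pin_shoulder 0.7 [320. 223.] [0.622 0.122 0.08 ]
pin_shoulder 0.3 [435. 191.] [0.57  0.297 0.08 ]
3.6417 [0.5299909  0.11013278 0.299963  ]
```

View pics/w0.png

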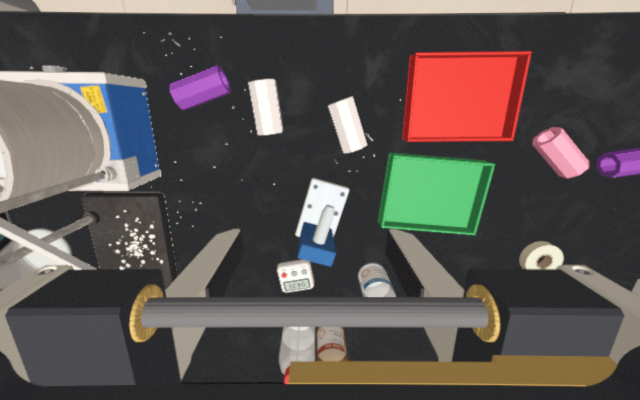

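The wrist view shows the white sleeves at (348,125) and (266,107). The pin runs from about (327,208) to (319,240), ending at the blue block. Now a closer view of the pin, with the sleeves segmented in this picture.

```bash
cat > seg.py <<'E'
from h import *
def sleeves(p,guess,z=.024):
    hsv=cv2.cvtColor(p['img'],cv2.COLOR_RGB2HSV); m=((hsv[:,:,2]>110)&(hsv[:,:,1]<70)).astype(np.uint8)
    n,lab,st,ce=cv2.connectedComponentsWithStats(m)
    for g in guess:
        i=lab[int(g[1]),int(g[0])]
        c,_=cv2.findContours((lab==i).astype(np.uint8),cv2.RETR_EXTERNAL,cv2.CHAIN_APPROX_NONE)
        W=np.array([onz(p,q,z)[:2] for q in c[0][:,0]],np.float32)*1000
        r=cv2.minAreaRect(W); b=cv2.boxPoints(r); e=b[1]-b[0],b[2]-b[1]; l=max(e,key=np.linalg.norm)
        yaw=np.degrees(np.arctan2(l[1],l[0])); yaw=(yaw+90)%180-90
        print('sleeve',np.round(r[0],1),np.round(sorted(r[1]),1),'yaw',round(float(yaw),1))
E
python3 - <<'E'
from seg import *
import pickle
p=pickle.load(open('w0.pkl','rb')); sleeves(p,[(348,125),(266,107)])
p=read_camera('top'); sleeves(p,[(352,239),(392,247)])
move_ptp([.70,.125,.175],R(180)); wait(.2)
p=read_camera('wrist'); save(p,'w1'); pickle.dump(p,open('w1.pkl','wb'))
print(p['position'],get_time())
for d in spot_in('pin_tip',p)+spot_in('pin_shoulder',p): print(d,onz(p,d['location'],.08))
a=p['img'][:260,170:430,::-1]; cv2.imwrite('pics/w1c.png',cv2.resize(a,None,fx=2.3,fy=2.3,interpolation=cv2.INTER_CUBIC))
E
```

```text
sleeve [476.1 166.2] [42.8 85.6] yaw 19.8
sleeve [447.5  34.6] [43.5 85.4] yaw 6.9
sleeve [472.6 163.8] [42.2 83.4] yaw 19.4
sleeve [445.5  32.6] [43.2 83.4] yaw 7.6
[0.61672851 0.12567795 0.37266395] 4.8
{'location': [314.4, 122.0], 'score': 0.66} [0.63180105 0.12644421 0.08      ]
{'location': [313.3, 122.6], 'score': 0.83} [0.63238412 0.12533946 0.08      ]
```

View pics/w1c.png

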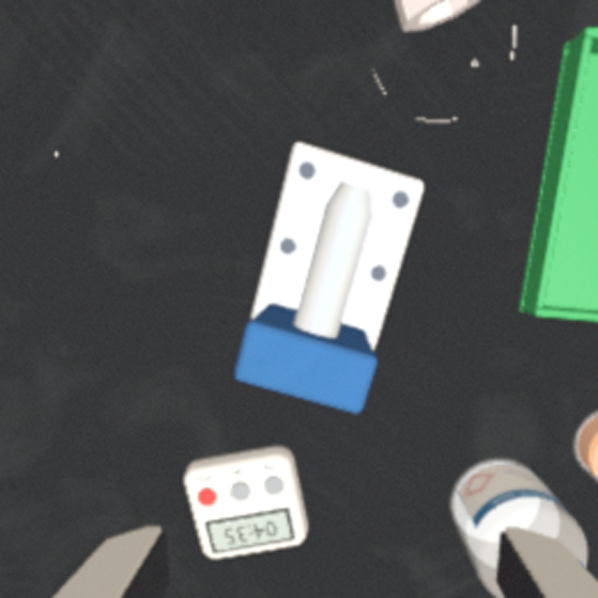

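The close view shows the gauge clearly. In crop pixels, the plate's front corners are (296,143) and (424,182), the tip is (354,183), the pin meets the shoulder at about (318,332), and the blue top face spans (235..377, 320..412). I'll fit the gauge pose from these.

Run:
```python
from seg import *
import pickle
p=pickle.load(open('w1.pkl','rb'))
u=lambda x,y:((x+.5)/2.3-.5+170,(y+.5)/2.3-.5)
hsv=cv2.cvtColor(p['img'],cv2.COLOR_RGB2HSV)
b=((hsv[:,:,0]>98)&(hsv[:,:,0]<125)&(hsv[:,:,1]>130)&(hsv[:,:,2]>140)).astype(np.uint8); b[:130]=0;b[185:]=0;b[:,:260]=0;b[:,345:]=0
c,_=cv2.findContours(b,cv2.RETR_EXTERNAL,cv2.CHAIN_APPROX_NONE); c=max(c,key=cv2.contourArea)
W=np.array([onz(p,q,.107)[:2] for q in c[:,0]],np.float32)*1000
r=cv2.minAreaRect(W); print('block top',r, cv2.boxPoints(r).tolist())
for n,q,z in (('f1',(296,143),.012),('f2',(424,182),.012),('pl-l',(252,316),.012),('pl-r',(373,350),.012),('tip',(354,183),.08),
  ('pinL',(329,210),.08),('pinR',(371,212),.08),('pinL2',(296,327),.08),('pinR2',(341,335),.08),('sh',(318,332),.08)):
    print(n,np.round(onz(p,u(*q),z)*1000,1))
```

```text
block top ((665.0086059570312, 115.14227294921875), (54.990020751953125, 25.372453689575195), 73.80339813232422) [[645.1565551757812, 92.27715301513672], [669.5220336914062, 85.19991302490234], [684.8606567382812, 138.00738525390625], [660.4951782226562, 145.08462524414062]]
f1 [567.7 108.   12. ]
f2 [586.  173.5  12. ]
pl-l [653.7  82.5  12. ]
pl-r [672.3 149.   12. ]
tip [592.1 135.3  80. ]
pinL [602.7 124.8  80. ]
pinR [603.5 142.6  80. ]
pinL2 [651.5 110.1  80. ]
pinR2 [655.1 130.1  80. ]
sh [653.7 119.9  80. ]
```

Fitted gauge pose: shoulder at about (652.5, 118.8), axis yaw about -16°, predicted tip (593, 136), which agrees with the measured tip within 1 mm. Next I'll grasp the nearer sleeve, bring it in front of the pin and check forces.

```bash
cat >> h.py <<'E'
YG=-16.0; SH=np.array([.6525,.1188]); 
def gp(x,lat=0,yaw=None):
    "gauge-frame x (m), lateral -> world xy"
    a=np.radians(YG); d=np.array([np.cos(a),np.sin(a)]); n=np.array([-d[1],d[0]]); return SH+d*(x-.03)+n*lat
def gf(f):
    a=np.radians(YG); d=np.array([np.cos(a),np.sin(a)]); n=np.array([-d[1],d[0]]); f=np.array(f); return np.round([f[:2]@d,f[:2]@n,f[2]],2)
GZ=.004
def pick(xy,yaw):
    command_gripper(.075)
    move_ptp([*xy,.10],R(180+yaw)); move_straight([*xy,GZ],feed=.12)
    command_gripper(.02); print('grip',get_grip_width(),get_grasp_force(),get_ft_force())
    move_straight([*xy,.12],feed=.15); print('up',get_grip_width(),get_ft_force())
E
python3 - <<'E'
from h import *
pick((.4743,.165),19.6)
x=gp(-.095); move_ptp([*x,.12],R(180+YG)); move_straight([*x,.060+GZ],feed=.15); wait(.2)
print(get_ee_pos(),x,gf(get_ft_force()),get_time())
p=read_camera('scene'); save(p,'s1')
a=p['img'][100:250,250:450,::-1]; cv2.imwrite('pics/s1c.png',cv2.resize(a,None,fx=3.8,fy=3.8,interpolation=cv2.INTER_CUBIC))
p=read_camera('top');save(p,'t1')
E
```

```text
grip 0.024410905267553934 26.14771904423833 [-2.0464534  -0.74309032 14.16524276]
up 0.020123161751118914 [ 0.53042213  0.97375246 -0.74980624]
[0.53309019 0.15348265 0.06511836] [0.53234229 0.15325467] [-0.74 -0.33 -0.33] 10.5667
```

View pics/s1c.png

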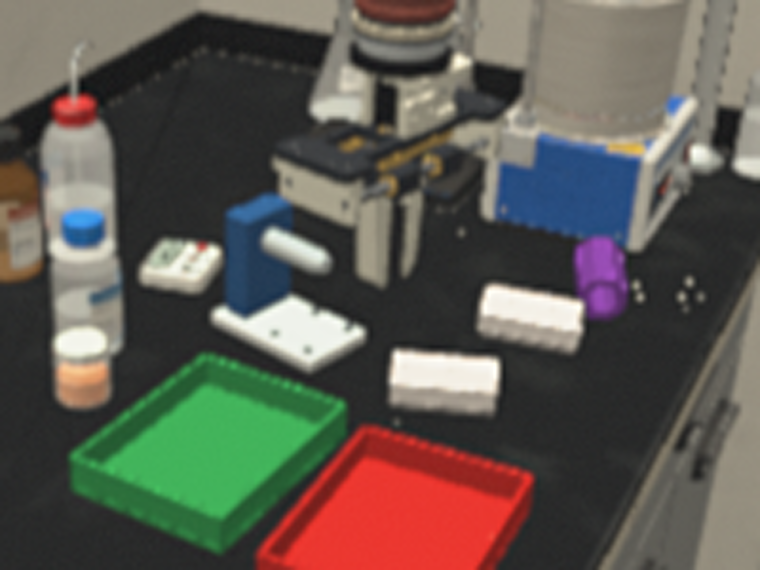

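The picture shows the sleeve still at its old place, (366,200), and the gripper empty, so the grasp missed. I'll check how the projected TCP and sleeve positions compare with the pictures.

Run:
```python
from seg import *
t=get_ee_pos(); print(t,get_time())
for n in ('top','scene'):
    p=read_camera(n); print(n,'tcp',proj(p,t),'sleeve',proj(p,[.4743,.165,.02]),'tip',proj(p,[.593,.136,.08]))
    if n=='top': sleeves(p,[(352,239),(392,247)]); a=p['img'][130:290,280:440,::-1]; cv2.imwrite('pics/t2c.png',cv2.resize(a,None,fx=3.7,fy=3.7,interpolation=cv2.INTER_CUBIC))
    else: print([ (d['location'],round(d['score'],2)) for d in spot_in('sleeve_1',p)])
```

```text
[0.53287226 0.15341808 0.06484301] 10.6667
top tcp [355.10799854 218.75293343] sleeve [350.73719138 237.74785168] tip [360.61852344 199.64826413]
sleeve [472.6 163.8] [42.2 83.4] yaw 19.4
sleeve [  -9.5 -152.2] [0.  6.1] yaw -2.5
scene tcp [350.58386255 181.11882478] sleeve [366.23534339 200.67584239] tip [335.1923298  169.69460739]
[([289.6, 270.4], 0.8), ([364.2, 197.8], 0.62), ([406.7, 174.5], 0.58), ([252.0, 301.9], 0.58), ([389.8, 183.5], 0.57)]
```

View pics/t2c.png

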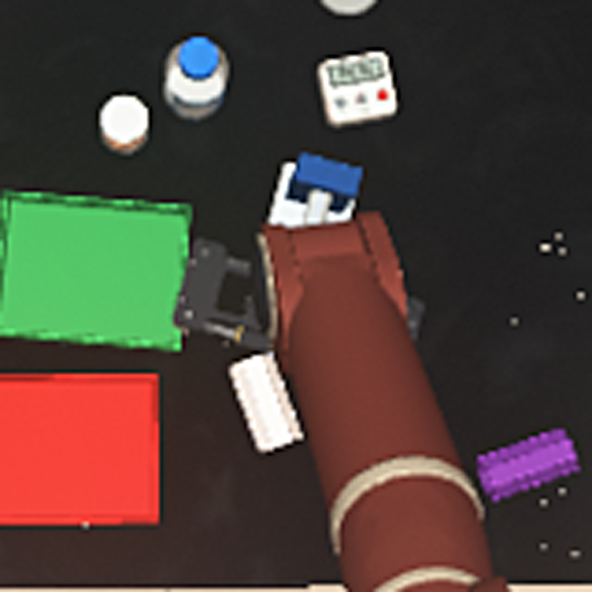

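Run:
```python
from h import *
import pickle
w=pickle.load(open('w0.pkl','rb'))
for z in (.30,.31,.32,.33,.34): print(z,proj(w,[.53,.11+.0465,z]),proj(w,[.53,.11-.0465,z]))
x=get_ee_pos(); 
move_straight([x[0],x[1],.10]); 
for o in (.04,.09):
    command_gripper(o); wait(.2); p=read_camera('wrist'); save(p,f'g{int(o*100)}'); print(get_grip_width(),get_ee_pos())
    t=get_ee_pos(); M=get_orientation()
    for dz in (0,.01,.02,.03): print(dz,proj(p,t+M@[0,o/2,-dz]),proj(p,t+M@[0,-o/2,-dz]))
a=np.hstack([cv2.imread(f'pics/g{i}.png')[180:330,200:440] for i in (4,9)])
cv2.imwrite('pics/gg.png',cv2.resize(a,None,fx=1.66,fy=1.66,interpolation=cv2.INTER_CUBIC)); print(get_time())
```

```text
0.3 [374.44607383 223.55268472] [249.93927609 223.48408028]
0.31 [377.32297718 229.06088785] [246.89966987 228.99291651]
0.32 [380.48785801 235.11910049] [243.55552094 235.05227959]
0.33 [383.9864135  241.81437812] [239.85845271 241.74939049]
0.34 [387.87459263 249.25325582] [235.74922273 249.19100845]
0.04027214595592055 [0.53251033 0.15337476 0.10001707]
0 [339.87247486 223.49246249] [286.39764664 223.52718593]
0.01 [341.10343224 228.99155339] [285.09293728 229.02893056]
0.02 [342.45729156 235.03857128] [283.65792589 235.07898285]
0.03 [343.95348982 241.71998856] [282.07199866 241.76389641]
0.09004004817187683 [0.53248585 0.15336135 0.10000799]
0 [373.30088173 223.48206665] [252.91694667 223.55958764]
0.01 [376.11965296 228.98406003] [250.020916   229.06754997]
0.02 [379.22032364 235.03494843] [246.83510287 235.1252679 ]
0.03 [382.64758179 241.72152565] [243.31354147 241.81971955]
13.2167
```

View pics/gg.png

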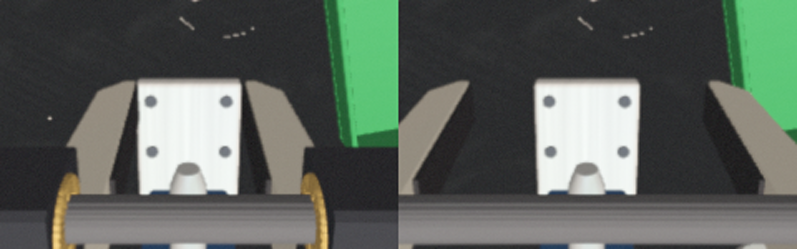

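The fingertips appear about 30 mm behind the reported TCP: the pad spacing in the wrist view, the tip row in the scene view and the 24 mm grip width on the sleeve's chamfers all point that way. I'll confirm by touching the empty bench gently.

Run:
```python
from h import *
command_gripper(.05)
x=get_ee_pos()[:2]; x=np.array([.525,.153]); move_straight([*x,.012],feed=.15); wait(.1); f0=np.array(get_ft_force()); print(f0)
z=.012
try:
    while z>-.045:
        z-=.003; move_straight([*x,z],feed=.06); f=np.array(get_ft_force())-f0
        if f[2]>3: break
except PlanningError as e: print('PE',e)
wait(.1); print(z,get_ee_pos(),np.array(get_ft_force())-f0,get_time())
move_straight([*x,z+.02],feed=.2); print(get_time())
```

```text
[ 0.36904648 -0.07686604  0.81808921]
-0.029999999999999995 [ 0.52556182  0.15311123 -0.02872574] [-1.40828311 -0.62404776  8.14523784] 18.475
18.725
```

Contact came at z ≈ -0.028, so the real tips sit 28 mm behind the reported TCP. I'll correct for that and do the grasp and guarded slide again.

```bash
cat >> h.py <<'E'
GZ=-.023
def slide():
    f0=np.array(get_ft_force()); x=-.086; lat=0; dz=0
    while x<-.004:
        x+=.006 if x<-.046 else .003
        move_straight([*gp(x),.060+GZ],feed=.08); f=gf(np.array(get_ft_force())-f0)
        print(round(x*1e3),f,end=' ')
        if f[0]<-8 or np.hypot(f[1],f[2])>14: break
    print(); wait(.4); e=get_ee_pos(); print('cmd',x,'ee',e,gf(np.array(get_ft_force())-f0),'w',get_grip_width(),get_time())
    a=np.radians(YG); print('gauge x of tool',(e[:2]-SH)@[np.cos(a),np.sin(a)]+.03, 'lat',(e[:2]-SH)@[-np.sin(a),np.cos(a)])
    return x
E
python3 - <<'E'
from h import *
pick((.4743,.165),19.6)
if get_grip_width()>.036:
    move_ptp([*gp(-.086),.060+GZ],R(180+YG)); wait(.1); print(get_ee_pos(),gp(-.086),gf(get_ft_force()),get_time())
    slide()
E
```

```text
grip 0.039548520941497356 30.00003846420441 [-0.7569525  -0.59147535  2.21283544]
up 0.039719242667965955 [ 0.89783319 -0.14327073 -0.61557275]
[0.54023598 0.15164525 0.03786244] [0.54099364 0.15077393] [ 0.19  0.72 -1.11] 23.45
-80 [ 0.27 -0.87 -0.22] -74 [-1.4  -1.14 -0.71] -68 [ 0.05 -0.72  0.16] -62 [-0.84 -0.25 -0.5 ] -56 [-0.48 -1.79 -0.15] -50 [-0.75 -0.3  -0.14] -44 [-0.74 -0.38 -0.01] -41 [ 0.58 -1.51 -0.55] -38 [-0.61 -0.7   0.77] -35 [-0.02 -0.81 -0.57] -32 [-0.01 -0.93 -0.07] -29 [-1.05 -0.35  0.36] -26 [-0.65 -1.25 -0.33] -23 [-0.13 -0.33 -0.35] -20 [ 0.22 -0.99  0.03] -17 [ 0.56 -2.06 -0.14] -14 [-0.62 -0.62  0.83] -11 [-0.57 -0.07 -0.56] -8 [-3.91 -0.94  0.83] -5 [-8.24 -0.96  3.99] 
cmd -0.004999999999999979 ee [0.6141221  0.12993059 0.03625249] [-8.04 -0.59  4.01] w 0.03982610675682591 28.85
gauge x of tool -0.00995921535994778 lat 0.00012103012519559538
```

The first sleeve went right home: it stopped at gauge x = -10.0 mm with about 8 N and negligible side force. It belongs in the green tray, so I'll locate the trays and draw the sleeve off.

Run:
```python
from h import *
import pickle,cv2
w=pickle.load(open('w0.pkl','rb')); 
class T: pass
t0=cv2.imread('pics/top0.png')[:,:,::-1]
t=read_camera('top'); t=dict(t); t['img']=np.ascontiguousarray(t0)
for n,p in (('w0',w),('top',t)):
    hsv=cv2.cvtColor(np.ascontiguousarray(p['img']),cv2.COLOR_RGB2HSV)
    for c,m in (('green',(hsv[:,:,0]>50)&(hsv[:,:,0]<80)),('red',(hsv[:,:,0]<6)|(hsv[:,:,0]>174))):
        m=(m&(hsv[:,:,1]>120)&(hsv[:,:,2]>60)).astype(np.uint8)
        cs,_=cv2.findContours(m,cv2.RETR_EXTERNAL,cv2.CHAIN_APPROX_NONE); k=max(cs,key=cv2.contourArea)
        for z in (0.,.03):
            W=np.array([onz(p,q,z)[:2] for q in k[:,0]],np.float32)*1000; r=cv2.minAreaRect(W); print(n,c,z,np.round(r[0]),np.round(r[1]),round(r[2],1))
move_straight([*gp(-.09),.060+GZ],feed=.12); print(get_grip_width(),gf(get_ft_force()),get_time())
```

```text
w0 green 0.0 [601. 331.] [190. 143.] 85.1
w0 green 0.03 [592. 318.] [179. 135.] 85.1
w0 red 0.0 [433. 358.] [193. 140.] 89.9
w0 red 0.03 [434. 343.] [182. 132.] 89.9
top green 0.0 [596. 320.] [176. 135.] 84.9
top green 0.03 [591. 320.] [172. 132.] 84.9
top red 0.0 [ 63. 690.] [380. 178.] 71.0
top red 0.03 [ 69. 682.] [372. 175.] 71.0
0.03979177146531203 [ 0.16  0.7  -1.63] 29.7583
```

```bash
cat >> h.py <<'E'
def place(xy,yaw):
    x=get_ee_pos(); move_straight([x[0],x[1],.09],feed=.2)
    move_ptp([*xy,.05],R(180+yaw)); move_straight([*xy,GZ+.005],feed=.12)
    command_gripper(.065); move_straight([*xy,.10],feed=.2); print('placed',get_ft_force(),get_time())
E
python3 - <<'E'
from h import *
place((.591,.319),-5)
p=read_camera('top'); save(p,'t3')
for d in spot_in('sleeve_1',p): print(np.round(onz(p,d['location'],.025),3),round(d['score'],2))
pick((.4465,.0336),7.2)
p=read_camera('top'); save(p,'t4'); print(get_time())
for d in spot_in('sleeve_1',p): print(np.round(onz(p,d['location'],.025),3),round(d['score'],2))
cv2.imwrite('pics/t4c.png',cv2.resize(p['img'][110:300,170:430,::-1],None,fx=3,fy=3))
E
```

```text
placed [ 0.05456837  0.4827521  -1.20596127] 33.0167
[0.539 0.632 0.025] 0.85
[0.445 0.03  0.025] 0.77
[ 0.424 -0.062  0.025] 0.75
[0.529 0.517 0.025] 0.52
grip 0.039636992745025315 29.99783364473842 [0.06087416 0.47130666 1.69678594]
up 0.03982318908222908 [-0.25648192 -0.32805603 -1.28224367]
37.7417
[0.574 0.31  0.025] 0.79
[0.539 0.637 0.025] 0.73
[0.516 0.519 0.025] 0.6
```

View pics/t4c.png

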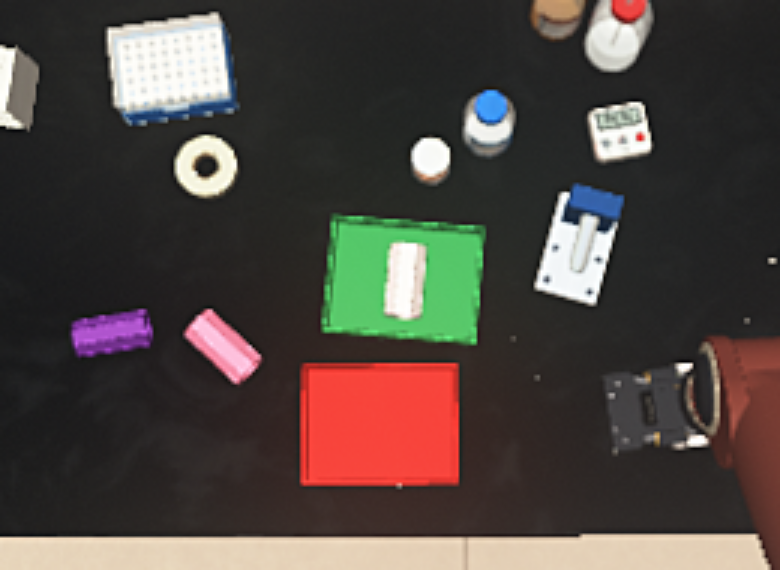

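The first sleeve lies centred in the green tray at (405,280), the bystanders have not moved, and the second sleeve is gripped with the pads at 39.8 mm. Now its trial.

Run:
```python
from h import *
move_ptp([*gp(-.10),.060+GZ+.02],R(180+YG)); move_straight([*gp(-.086),.060+GZ]); wait(.1)
x=slide()
```

```text
-80 [-0.85 -0.5  -1.08] -74 [-0.84 -0.42 -0.41] -68 [-1.05  0.27 -0.21] -62 [ 0.38  0.08 -0.7 ] -56 [-1.28 -0.79 -1.  ] -50 [-1.47 -0.62 -0.72] -44 [-1.02 -0.28 -0.96] -41 [-1.16  0.14 -1.18] -38 [-0.91 -0.23 -1.17] -35 [-6.56  0.12  2.95] -32 [-11.1   -0.15   5.71] 
cmd -0.03199999999999997 ee [0.58743951 0.13741454 0.03633277] [-10.43  -1.04   4.98] w 0.0398913874319017 42.0333
gauge x of tool -0.03767102157424372 lat -3.965665984151535e-05
```

The second sleeve stopped short at gauge x ≈ -37.7 mm, so it goes in the red tray.

Run:
```python
from h import *
move_straight([*gp(-.09),.060+GZ],feed=.12)
place((.432,.342),0)
move_ptp([.50,0.0,.25],R(180)); p=read_camera('top'); print(get_time())
cv2.imwrite('pics/t5c.png',cv2.resize(p['img'][110:300,170:430,::-1],None,fx=3,fy=3))
```

```text
placed [-0.21874556  0.09732316 -0.18225934] 46.0667
47.5333
```

View pics/t5c.png

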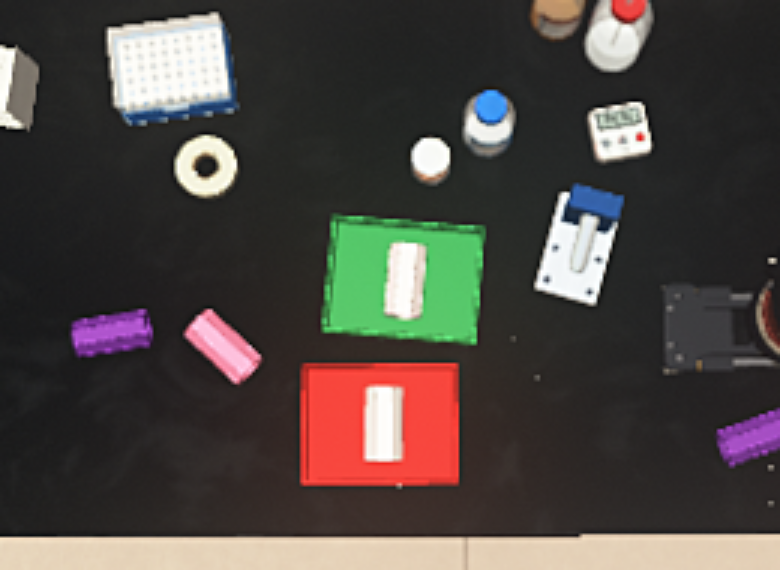

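Both sleeves lie centred in their trays, at (405,280) in the green and (384,424) in the red. The arm is clear and the bystanders are where they stood.

```bash
python3 -c "
from plant import *
print(sign_off())"
```

```text
the job is handed in; nothing more can be done
None
```

Job handed in at about 48 s: the first sleeve went fully home and lies in the green tray, the second stopped about 27 mm short and lies in the red tray; the reported TCP proved 28 mm beyond the real fingertips, so the first grasp came up empty and I corrected for it.

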